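# Stir the drying beads under the hook

### The arm

A 6-joint arm with a two-finger parallel gripper is mounted at the origin on the work surface. World frame = base frame: x ahead of the robot, y to its left, z up, the work surface at z = 0. Lengths are in m, angles in rad, forces in N, time in s.
With the tool pointing down it reaches from about 0.3 to 0.775 m from the base axis. Payload 14.6 kg.
Tool frame: the origin (TCP) lies midway between the tips of the shut fingers; the grasp point (between the pads) lies 19 mm behind it (ctrl.hold_point_z is the distance from the TCP to the grasp point, in m); z points along the fingers, x is the direction in which the jaws open and shut, and the axes are right-handed (so a half turn about z gives the same grasp; the last joint's range is limited). The gripper opens to 94 mm and grips with 3 to 60 N. Pads are 16 mm wide; open, the fingers measure 119 mm over their backs; the gripper's body (75 mm by 177 mm) begins 78 mm behind the grasp point.
Start: joints at [1.243, 0.3, 1.521, -0, 1.321, -0.067], TCP at [0.142, 0.531, 0.185] pointing down, gripper open.
Joint ranges: [-3.03, 3.03], [-0.79, 2.21], [0.23, 2.52], [-1.04, 4.18], [0, 3.07], [-2.55, 2.55]. Speed limits (rad/s): [2.22, 2.22, 2.57, 3.14, 3.14, 3.14].

### API

Orientations are given as [roll, pitch, yaw] about the fixed x, y, z axes, in that order (R = Rz(yaw) Ry(pitch) Rx(roll)).
In Python, from station import ctrl, viewer, ticket, nets gives the robot as it stands.
- The arm moves only by the tool carry_out, never from a script. Its argument "commands" is one flat list of numbers, 7 for each row, row after row: the closure, from -1 (fully open) to 1 (shut), so that 0 is half open, then the shift along the world's x, y, z in cm, then the turn, a rotation vector about the world's x, y, z in rad. In form: [gripper, tx, ty, tz, ax, ay, az, gripper, tx, ty, tz, ax, ay, az, ...]. A call has 1 to 12 rows; each row is the pose to reach, as a shift and turn from the pose measured when the call began; what a row does not reach only later rows make up. A row lasts 1/12 s, in which the tool goes at most 41.7 mm and 7.16 degrees, less where a joint would pass 70% of its speed; a pose out of reach is approached as far as the arm can. A call with a gripper value outside its range is refused whole. The fingers move at their own pace and stop on an object; "force" is the grip in N (left out, the last holds). Time passes only in rows, so rows that repeat a pose let the fingers close. It gives the time, the measured TCP pose, the force and the opening at its end, in the units of the state.
- ctrl.get_obs(): the state, without advancing time (a new reading comes with each control period).
- viewer.camera(name): name is "side" or "top" or "wrist"; returns (picture, depth): 480x640x3 uint8, blue, green, red; 480x640 float32, m along the optical axis (not along the pixel's ray), 0 where there is no reading.
- viewer.camera_info(name): a dict with "fx", "fy", "cx", "cy" (pixels), "D" ([k1, k2, p1, p2, k3] as OpenCV has them; the pictures are not rectified), "R" (3x3) and "t" (3): a world point X has camera coordinates R X + t. Camera axes: x right, y down, z forward; pixel columns grow to the right and rows downward; lengths in m; the calibration is good to about 2 mm. A picture is of the moment at which its call begins: read the wrist's pose just before it. camera_info takes no time and is no camera call; for the wrist camera it gives the pose at the moment of the call.
- ticket.hand_in(): hands the job in, once; it reports no verdict.
Trained networks look in the newest picture that a camera, given by its name, has taken for a name from the list of things; names that differ only in an ending like _2 or _b are one class to them, and where a whole thing is asked for, a point or a joint stands for the part that bears it (a point fixed in the world has none). Each returns a list of dicts, best first, with "confidence" (0 to 1); they miss things now and then, are a little off and sometimes report something else, mostly with a low value. They report only what shows in the picture. A call takes as long as a camera call. They do not tell look-alikes from the thing itself.
- nets.silhouettes(camera, thing): "region" (480x640 bool, what is visible of it) and "extent" ([left, top, right, bottom] in pixels, round what is visible of it).
The state is a dict: "time_s": time; "qpos": joint angles; "joint_vel": joint speeds; "tau": joint torques, N m; "ee_pos": TCP position; "eef_rot": TCP orientation; "force": force on the tool from outside, world axes, zero at the start; "moment": the same for the moment, N m; "grip_width": finger opening in m.
Only numpy, scipy, OpenCV 4.12 (cv2) and the standard library are available. Lean on these libraries where they do the work, as an engineer would, in place of code of your own. Each camera call takes 0.05 s, during which the arm holds its last target. There are 200 camera calls.

### The job

The freshly oiled wooden beads in the bowl must be stirred so that they do not dry stuck together: push the free end of the aluminium drip bar so that it swings well clear of the bowl, to whichever side is free. Then take the wooden stick from its sloping rest, reach in slantwise under the hook, and stir with its lower end down among the beads, right round the bowl for a few full turns, so that most of the beads have clearly left the spots where they lay. Lay the stick back in its rest, foot down, with the bar still clear; spill no bead, leave the bowl where it stands, and do not knock the hook, its key or the other things on the shelf.

Things in the scene. Friction and masses are not known exactly. Their poses are not given: they have to be found in the camera images.
- bowl: Beige stoneware bowl, loose, 0.8 kg: rim 190 mm across outside and 55 mm high, wall 6 mm, flat inner floor about 136 mm across and 8 mm above the shelf. Origin: centre of its underside; z up; x and y are parallel to the world's at the start.
- bead0_mid (a point): One of six alike wooden drum beads, 22 mm across, 16 mm high, 12 g, lying loose on the bowl's floor in a ring of about 38 mm radius at the start. Point: the bead's centre.
- bead1_mid (a point): One of six alike wooden drum beads, 22 mm across, 16 mm high, 12 g, lying loose on the bowl's floor in a ring of about 38 mm radius at the start. Point: the bead's centre.
- bead2_mid (a point): One of six alike wooden drum beads, 22 mm across, 16 mm high, 12 g, lying loose on the bowl's floor in a ring of about 38 mm radius at the start. Point: the bead's centre.
- bead3_mid (a point): One of six alike wooden drum beads, 22 mm across, 16 mm high, 12 g, lying loose on the bowl's floor in a ring of about 38 mm radius at the start. Point: the bead's centre.
- bead4_mid (a point): One of six alike wooden drum beads, 22 mm across, 16 mm high, 12 g, lying loose on the bowl's floor in a ring of about 38 mm radius at the start. Point: the bead's centre.
- bead5_mid (a point): One of six alike wooden drum beads, 22 mm across, 16 mm high, 12 g, lying loose on the bowl's floor in a ring of about 38 mm radius at the start. Point: the bead's centre.
- stick_mid (a point): Plain wooden stick, 16 x 16 mm, 200 mm long, 50 g. Point: its centre; z along the stick to its upper end; x, y normal to its sides. At the start it lies in the rest, leaning 30 degrees from vertical, upper end away from the bowl, y level, x pointing up and out, square off the back board. The upper 90 mm stand free: grip about 65 mm above the centre, along the stick, on the faces that look along y.
- stick_tip (a point): Centre of the stick's lower end face (100 mm below its centre along its z axis); axes as the stick's.
- rest: Fixed plywood rest, base 140 x 90 x 10 mm; origin on the shelf under the base, z up. A back board 56 mm wide, 100 mm long rises from a foot ledge, leaning 30 degrees from vertical towards the rest's -x. Two cheeks 20 mm high, 70 mm long leave a channel 30 mm wide, open on its upper (+x) side: the stick is laid in or lifted out square to the back board.
- rest_seat (a point): Where the stick's centre lies when it is fully home in the rest: on the back board, foot on the ledge, mid-channel. Axes as the rest's body (z up).
- stand: Fixed steel post 14 mm thick and 310 mm high on a 76 mm round foot, beyond the bowl as the robot sees it, 135 mm from the bowl's centre. Origin: foot of the post on its axis, z up. The drip bar turns about this post; 300 mm up, the hook arm reaches from it straight towards its -x over the bowl.
- bar (a joint): Angle of the aluminium drip bar about the post's vertical axis, rad, stops at -1.7 and 1.7, light friction, stays where it is left. At 0 the bar points to the stand's -x, over the middle of the bowl; positive turns the free end towards -y, negative towards +y. The flat bar is 26 mm wide, 12 mm thick (underside 64 mm, top 76 mm above the shelf) and reaches 280 mm from the post's axis.
- bar_end (a point): Middle of the drip bar's free end face, 280 mm from the post's axis and 70 mm above the shelf.
- hook_tip (a point): Foot of the upturned end of the 8 mm steel hook arm, 300 mm above the shelf, 140 mm from the post, about over the bowl's centre. A black plastic tin key hangs 25 mm behind it (towards the post), its lower end 229 mm above the shelf. Fixed; not to be knocked.
- roller: Aluminium paint-roller frame with grey grip, lying flat, about 220 mm long, 125 mm wide, 24 mm high. Origin: on the shelf, beneath the front part of the grip. A bystander to the right of the bowl; the rest stands to the left.
- tin_a: Closed half-litre tin, 86 mm across, 97 mm high, origin at the centre of its underside. Bystander.
- tin_b: Another such closed half-litre tin. Bystander.
- case: Blue hinged-lid plastic case, shut, 150 x 210 x 64 mm, origin at the centre of its underside. Bystander.
- hook: The fixed hook arm with the tin key; origin on the post's axis, 300 mm above the shelf; the arm runs to its -x.
- stick: The stick itself; origin at the centre of its lower end face, z along the stick to its upper end.
Mind the look-alikes: they are no part of the job. Of the things shaped like the stick, the wooden one is meant.

How it is judged:
On the way, in this order (a step that is already met when the one before it is completed fails the run):
1. the drip bar is swung clear of the bowl, at least 0.95 rad (about 54 degrees) to either side ((value of joint bar above 0.95 rad or value of joint bar below -0.95 rad)), for 0.2 s.
2. the stick's lower end is down among the beads (within 30 mm of the bowl's underside) in the far part of the bowl, over 15 mm beyond its centre (z of stick_tip in the frame of bowl below 0.03 m and horizontal distance between stick_tip and bowl below 0.08 m and x of stick_tip in the frame of bowl above 0.015 m), for 0.05 s.
3. then, still down among the beads, it passes the near part, over 15 mm nearer than the centre and within 12 mm of the middle line (z of stick_tip in the frame of bowl below 0.03 m and horizontal distance between stick_tip and bowl below 0.08 m and x of stick_tip in the frame of bowl below -0.015 m and y of stick_tip in the frame of bowl between -0.012 and 0.012 m), for 0.05 s.
4. then in the left (+y) part, over 15 mm from the centre (z of stick_tip in the frame of bowl below 0.03 m and horizontal distance between stick_tip and bowl below 0.08 m and y of stick_tip in the frame of bowl above 0.015 m), for 0.05 s.
5. then in the right (-y) part, over 15 mm from the centre, at a moment when at least four of the six beads are over 15 mm from where they started (z of stick_tip in the frame of bowl below 0.03 m and horizontal distance between stick_tip and bowl below 0.08 m and y of stick_tip in the frame of bowl below -0.015 m and (distance of each of bead0_mid, bead1_mid, bead2_mid, bead3_mid from where it was at the start of the episode above 0.015 m or distance of each of bead0_mid, bead1_mid, bead2_mid, bead4_mid from where it was at the start of the episode above 0.015 m or distance of each of bead0_mid, bead1_mid, bead2_mid, bead5_mid from where it was at the start of the episode above 0.015 m or distance of each of bead0_mid, bead1_mid, bead3_mid, bead4_mid from where it was at the start of the episode above 0.015 m or distance of each of bead0_mid, bead1_mid, bead3_mid, bead5_mid from where it was at the start of the episode above 0.015 m or distance of each of bead0_mid, bead1_mid, bead4_mid, bead5_mid from where it was at the start of the episode above 0.015 m or distance of each of bead0_mid, bead2_mid, bead3_mid, bead4_mid from where it was at the start of the episode above 0.015 m or distance of each of bead0_mid, bead2_mid, bead3_mid, bead5_mid from where it was at the start of the episode above 0.015 m or distance of each of bead0_mid, bead2_mid, bead4_mid, bead5_mid from where it was at the start of the episode above 0.015 m or distance of each of bead0_mid, bead3_mid, bead4_mid, bead5_mid from where it was at the start of the episode above 0.015 m or distance of each of bead1_mid, bead2_mid, bead3_mid, bead4_mid from where it was at the start of the episode above 0.015 m or distance of each of bead1_mid, bead2_mid, bead3_mid, bead5_mid from where it was at the start of the episode above 0.015 m or distance of each of bead1_mid, bead2_mid, bead4_mid, bead5_mid from where it was at the start of the episode above 0.015 m or distance of each of bead1_mid, bead3_mid, bead4_mid, bead5_mid from where it was at the start of the episode above 0.015 m or distance of each of bead2_mid, bead3_mid, bead4_mid, bead5_mid from where it was at the start of the episode above 0.015 m)), for 0.05 s.
At the end, for the whole second after the job is handed in: The drip bar stands at least 0.95 rad from its middle position; the stick lies still in its rest, foot down, its centre within 25 mm of the seat and leaning 22 to 39 degrees; all six beads are in the bowl, which stands upright within 30 mm of where it was ((value of joint bar above 0.95 rad or value of joint bar below -0.95 rad) and distance between stick_mid and rest_seat below 0.025 m and angle between stick_mid's own z axis and vertical between 0.38 and 0.68 rad and height (world z) of stick_tip below 0.06 m and linear speed of stick below 0.03 m/s and horizontal distance between each of bead0_mid, bead1_mid, bead2_mid, bead3_mid, bead4_mid, bead5_mid and bowl below 0.085 m and height (world z) of each of bead0_mid, bead1_mid, bead2_mid, bead3_mid, bead4_mid, bead5_mid below 0.055 m and angle between bowl's own z axis and vertical below 0.1 rad and distance of bowl from where it was at the start of the episode below 0.03 m); the robot touches nothing.
It fails at once if a bead leaves the bowl (horizontal distance between any of bead0_mid, bead1_mid, bead2_mid, bead3_mid, bead4_mid, bead5_mid and bowl above 0.1 m).
It fails at once if the bowl is shoved more than 30 mm or tipped more than 0.2 rad (distance of bowl from where it was at the start of the episode above 0.03 m or angle between bowl's own z axis and vertical above 0.2 rad).
It fails at once if the hook or its key is knocked (over 5 N) (contact force between hook and anything else above 5 N).
It fails at once if a tin, the case or the roller frame is moved more than 25 mm (distance of any of tin_a, tin_b, case, roller from where it was at the start of the episode above 0.025 m).
It also fails if it takes over 72 s, if anything falls off the work surface, if the arm or the gripper's body presses on something with over 40 N, if the wrist force passes 120 N, or if a joint passes its speed limit or range.

## Working session

There is one attempt and no reset: what is moved stays moved. The work goes in short steps, Python scripts to look and compute and a tool call to move; the robot and the scene stay as the last step left them, time stands still between calls to the robot, and variables do not carry over. Pictures are saved under pics/ and viewed, about 8 in all and at most 12, crops included, and the job is handed in when it is done.

Besides the shell and the picture viewer there is one more tool, called as name(argument=value, ...) on one line, values as JSON. carry_out: Moves the arm, as the interface text tells. Its arguments: {"type":"object","properties":{"commands":{"type":"array","items":{"type":"number"}},"force":{"type":"number"}},"required":["commands"]}

```bash
mkdir -p pics
cat > h.py <<'E'
import numpy as np, cv2
from station import ctrl, viewer, ticket, nets
def cloud(cam,depth,info=None):
    i=info or viewer.camera_info(cam)
    K=np.array([[i['fx'],0,i['cx']],[0,i['fy'],i['cy']],[0,0,1]])
    v,u=np.mgrid[0:480,0:640]
    p=cv2.undistortPoints(np.stack([u,v],-1).reshape(-1,1,2).astype(float),K,np.array(i['D'],float)).reshape(480,640,2)
    P=np.dstack([p[...,0]*depth,p[...,1]*depth,depth])
    R=np.array(i['R']);t=np.array(i['t'])
    return (P-t)@R   # R^T (P-t)
E
python3 - <<'E'
from h import *
np.set_printoptions(precision=3,suppress=True)
o=ctrl.get_obs();print(o, ctrl.hold_point_z)
for c in ['top','side']:
    im,d=viewer.camera(c);cv2.imwrite(f'pics/{c}0.png',im)
    i=viewer.camera_info(c);print(c,'campos',-np.array(i['R']).T@np.array(i['t']))
    W=cloud(c,d,i)
    np.save(f'{c}0.npy',W)
    for th in ['bowl','bead0_mid','stick','rest','stand','bar','roller','tin_a','case','hook']:
        for r in nets.silhouettes(c,th)[:7]:
            if r['confidence']<.3: continue
            m=r['region']&(d>0);p=W[m]
            if len(p): print(th,round(r['confidence'],2),[int(x) for x in r['extent']],m.sum(),'med',np.median(p,0),'lo',np.percentile(p,3,axis=0),'hi',np.percentile(p,97,axis=0))
E
```

```text
{'time_s': 0.0, 'qpos': array([ 1.243,  0.3  ,  1.522, -0.   ,  1.321, -0.067]), 'joint_vel': array([-0.   , -0.   ,  0.001, -0.   ,  0.002,  0.   ]), 'tau': array([ -0.003, -53.181, -35.273,   0.071,   0.024,  -0.   ]), 'ee_pos': array([0.142, 0.531, 0.185]), 'eef_rot': array([-3.142,  0.001,  1.31 ]), 'force': array([-0.791, -0.149,  0.502]), 'moment': array([-0.019,  0.029,  0.01 ]), 'grip_width': 0.09370902672373202} 0.0188
top campos [ 0.311 -0.001  1.485]
bowl 0.87 [282, 207, 339, 262] 2055 med [0.633 0.035 0.014] lo [ 0.551 -0.064  0.002] hi [0.706 0.106 0.057]
stick 0.67 [204, 231, 251, 241] 317 med [0.597 0.272 0.118] lo [0.584 0.218 0.004] hi [0.63  0.331 0.203]
stick 0.63 [141, 228, 178, 284] 377 med [0.541 0.52  0.014] lo [ 0.463  0.478 -0.001] hi [0.633 0.557 0.021]
stick 0.61 [244, 300, 305, 306] 230 med [0.399 0.152 0.015] lo [0.393 0.04  0.002] hi [0.408 0.218 0.022]
rest 0.73 [213, 228, 259, 258] 902 med [0.579 0.259 0.013] lo [0.548 0.2   0.004] hi [0.64  0.334 0.104]
stand 0.71 [300, 163, 326, 274] 1087 med [0.655 0.012 0.076] lo [ 0.494 -0.014  0.007] hi [0.781 0.
[... 1986 characters left out ...]
-0.739] hi [2.003 1.453 0.307]
bar 0.93 [278, 243, 358, 288] 785 med [0.618 0.003 0.078] lo [ 0.493 -0.006  0.068] hi [0.761 0.022 0.082]
roller 0.71 [369, 336, 462, 389] 1352 med [ 0.579 -0.379  0.02 ] lo [ 0.475 -0.452  0.002] hi [ 0.683 -0.348  0.027]
tin_a 0.72 [164, 239, 199, 283] 1195 med [0.352 0.29  0.07 ] lo [0.322 0.274 0.006] hi [0.397 0.343 0.101]
tin_a 0.6 [315, 357, 357, 421] 2226 med [ 0.361 -0.369  0.082] lo [ 0.335 -0.393  0.005] hi [ 0.409 -0.319  0.099]
tin_a 0.36 [369, 336, 463, 389] 1254 med [ 0.573 -0.379  0.02 ] lo [ 0.475 -0.451  0.004] hi [ 0.681 -0.349  0.027]
hook 0.62 [315, 175, 357, 217] 304 med [0.653 0.011 0.3  ] lo [ 0.627 -0.004 -0.75 ] hi [2.137 1.723 0.315]
```

Run:
```python
from h import *
np.set_printoptions(precision=4,suppress=True)
from scipy.optimize import least_squares
a=cv2.imread('pics/top0.png');b=cv2.imread('pics/side0.png')
c1=cv2.resize(a[155:335,130:470],None,fx=2.2,fy=2.2,interpolation=cv2.INTER_CUBIC)
cv2.imwrite('pics/z0.png',c1)
c2=cv2.resize(b[165:345,160:400],None,fx=3.2,fy=3.2,interpolation=cv2.INTER_CUBIC)
cv2.imwrite('pics/z1.png',c2)
for c in ['top','side']:
    W=np.load(c+'0.npy');P=W.reshape(-1,3)
    near=np.hypot(P[:,0]-.632,P[:,1]-.02)
    s=P[(near<.115)&(near>.075)&(P[:,2]>.048)&(P[:,2]<.062)]
    f=least_squares(lambda q:np.hypot(s[:,0]-q[0],s[:,1]-q[1])-q[2],[.632,.02,.093],loss='soft_l1',f_scale=.002)
    print(c,'bowl',f.x,len(s))
    s=P[(P[:,2]>.2)&(P[:,2]<.29)&(abs(P[:,0]-.767)<.03)&(abs(P[:,1]-.012)<.03)];print('post',np.median(s,0),len(s))
    s=P[(P[:,2]>.29)&(P[:,2]<.32)&(abs(P[:,0]-.69)<.11)&(abs(P[:,1]-.012)<.03)];print('hook',s.min(0),s.max(0),len(s))
    s=P[(P[:,2]>.07)&(P[:,2]<.085)&(P[:,0]>.47)&(P[:,0]<.75)&(abs(P[:,1]-.01)<.03)]
    print('bar fit', np.polyfit(s[:,0],s[:,1],1), np.percentile(s,[1,50,99],axis=0))
    # stick upper free part
    s=P[(P[:,2]>.11)&(P[:,2]<.23)&(abs(P[:,0]-.6)<.05)&(P[:,1]>.2)&(P[:,1]<.36)]
    m=s.mean(0);u,_,v=np.linalg.svd(s-m,full_matrices=False);print('stick',m,v[0],s.min(0),s.max(0),len(s))
    for z in (.12,.14,.16,.18,.2): 
        q=s[abs(s[:,2]-z)<.01]; print(z,np.median(q,0),q.min(0),q.max(0),len(q))
```

```text
top bowl [0.6264 0.0212 0.0903] 330
post [0.7597 0.0091 0.248 ] 21
hook [ 0.622  -0.0062  0.2912] [0.7688 0.032  0.3183] 192
bar fit [0.0174 0.0009] [[ 0.4839 -0.003   0.0704]
 [ 0.5881  0.0106  0.0756]
 [ 0.7471  0.0254  0.0817]]
stick [0.5933 0.2888 0.1612] [-0.0777  0.4987  0.8633] [0.5721 0.2524 0.1103] [0.619  0.3218 0.2073] 185
0.12 [0.5974 0.2644 0.1177] [0.5721 0.2524 0.1103] [0.619  0.284  0.1293] 37
0.14 [0.5951 0.2753 0.139 ] [0.5867 0.2668 0.1311] [0.6052 0.291  0.1488] 34
0.16 [0.5932 0.2868 0.1611] [0.5847 0.2779 0.1501] [0.604  0.307  0.1699] 35
0.18 [0.5908 0.2981 0.1806] [0.5839 0.2893 0.1702] [0.6024 0.3121 0.1894] 34
0.2 [0.5904 0.3113 0.1993] [0.5816 0.3022 0.1902] [0.6001 0.3218 0.2073] 45
side bowl [0.6295 0.0175 0.0904] 488
post [0.764  0.0084 0.2468] 148
hook [ 0.6248 -0.0097  0.2901] [0.7741 0.0304 0.3194] 213
bar fit [ 0.0145 -0.0028] [[ 0.4876 -0.0071  0.0702]
 [ 0.6099  0.0047  0.0779]
 [ 0.7457  0.0246  0.0829]]
stick [0.5968 0.2832 0.1563] [ 0.0551 -0.4822 -0.8743] [0.5705 0.2499 0.11  ] [0.6223 0.3242 0.2102] 267
0.12 [0.5976 0.2627 0.1182] [0.5705 0.2499 0.11  ] [0.6223 0.2858 0.1297] 67
0.14 [0.5973 0.2725 0.1409] [0.5904 0.2608 0.1304] [0.6106 0.2896 0.1498] 51
0.16 [0.5959 0.2849 0.1592] [0.5898 0.2735 0.1501] [0.6094 0.3048 0.1694] 53
0.18 [0.5929 0.2954 0.1789] [0.5861 0.2794 0.1704] [0.6077 0.3111 0.1899] 51
0.2 [0.5935 0.3058 0.1986] [0.5836 0.2956 0.1904] [0.6033 0.3242 0.208 ] 44
```

View pics/z0.png

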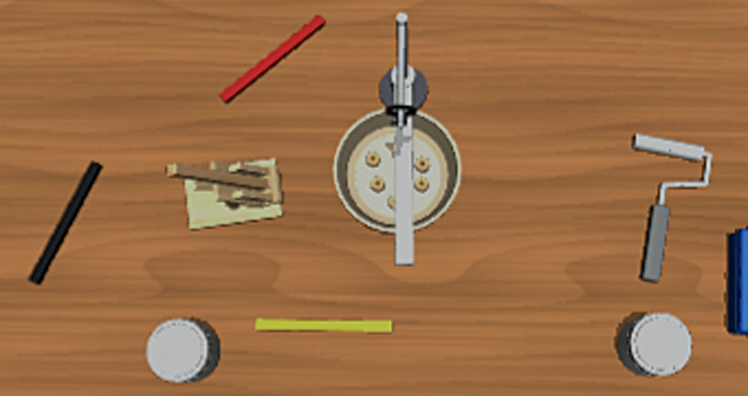

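View pics/z1.png

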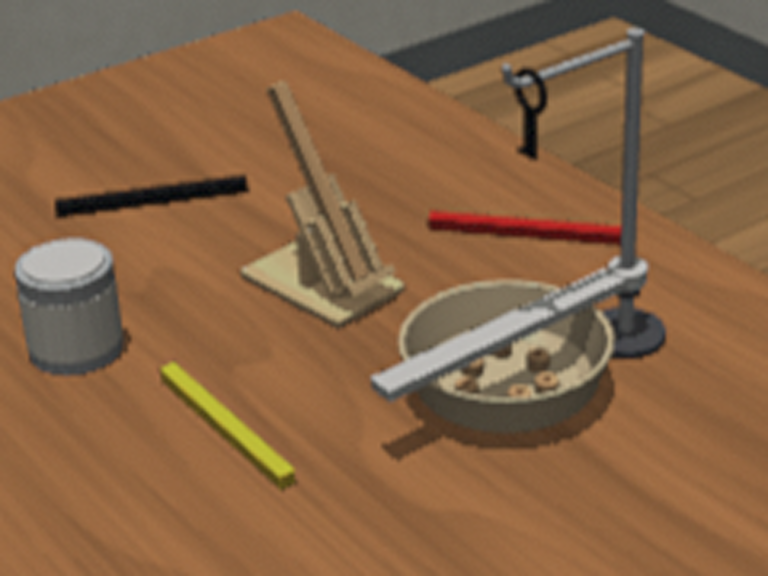

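The top crop shows the bar over the bowl along x, with its free end at pixel (404,262). The wooden stick lies in its rest at (170,170)–(275,185), leaning to +y. The right side is free apart from the low roller at (650,240). The side crop confirms that the key hangs just behind the hook tip. The bar therefore goes to the right.

carry_out(commands=[1,37.3,-45.6,0,0,0,0,1,37.3,-45.6,0,0,0,0,1,37.3,-45.6,0,0,0,0,1,37.3,-45.6,0,0,0,0,1,37.3,-45.6,0,0,0,0,1,37.3,-45.6,0,0,0,0,1,37.3,-45.6,0,0,0,0,1,37.3,-45.6,0,0,0,0,1,37.3,-45.6,0,0,0,0,1,37.3,-45.6,0,0,0,0,1,37.3,-45.6,0,0,0,0,1,37.3,-45.6,0,0,0,0], force=30)

```text
time_s: 2.1
ee_pos: [0.4594, 0.1424, 0.1854]
eef_rot: [3.141, -0.0, 1.31]
force: [0.3, 1.6, -0.4]
grip_width: 0.0173
```

carry_out(commands=[1,5.0,-6.7,-4,0,0,0,1,5.0,-6.7,-4,0,0,0,1,5.0,-6.7,-12.5,0,0,0,1,5.0,-6.7,-12.5,0,0,0,1,5.0,-6.7,-12.5,0,0,0,1,5.0,-6.7,-12.5,0,0,0])

```text
time_s: 2.6
ee_pos: [0.5082, 0.0752, 0.0588]
eef_rot: [-3.138, 0.001, 1.31]
force: [-0.1, 0.7, 1.3]
grip_width: 0.0006
```

carry_out(commands=[1,0.6,-3.2,0.2,0,0,0,1,0.5,-6.2,0.2,0,0,0,1,0.6,-8.7,0.2,0,0,0,1,1.0,-11.2,0.2,0,0,0,1,1.5,-13.6,0.2,0,0,0,1,2.4,-16,0.2,0,0,0,1,3.5,-18.2,0.2,0,0,0,1,4.8,-20.4,0.2,0,0,0,1,6.3,-22.4,0.2,0,0,0,1,8,-24.3,0.2,0,0,0,1,9.8,-25.9,0.2,0,0,0,1,11.9,-27.4,0.2,0,0,0])

```text
time_s: 3.6
ee_pos: [0.6289, -0.1996, 0.0648]
eef_rot: [-3.142, 0.002, 1.31]
force: [0.8, -0.4, 0.4]
grip_width: 0.0006
```

Run:
```python
from h import *
np.set_printoptions(precision=4,suppress=True)
o=ctrl.get_obs();print(o['ee_pos'],o['qpos'],o['force'])
im,d=viewer.camera('top');cv2.imwrite('pics/top1.png',im)
cv2.imwrite('pics/z2.png',cv2.resize(im[155:335,200:470],None,fx=2.5,fy=2.5))
W=cloud('top',d)
for r in nets.silhouettes('top','bar')[:2]:
    p=W[r['region']&(d>0)];p=p[(p[:,2]>.06)&(p[:,2]<.09)]
    print(r['confidence'],r['extent'],np.percentile(p,[2,50,98],axis=0)); m=np.median(p,0); print('ang',np.arctan2(.0115-m[1],.764-m[0]))
```

```text
[ 0.6289 -0.1996  0.0648] [-0.3621  0.6528  1.2943 -0.0017  1.1945 -1.6712] [ 0.8174 -0.4487  0.3732]
0.93 [308.2, 188.7, 320.5, 275.0] [[ 0.4869 -0.0028  0.0704]
 [ 0.582   0.0108  0.0755]
 [ 0.7566  0.0244  0.0813]]
ang 0.004112442766880351
```

View pics/z2.png

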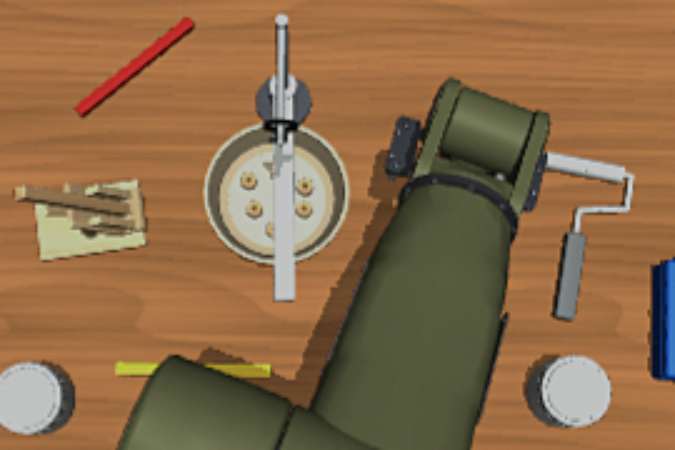

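The bar did not move: it still lies over the bowl in this crop, ending at (285,298), so the fingers must have ridden over it. I'll go back and push again lower, nearer the bar's end.

carry_out(commands=[1,-4,0,8,0,0,0,1,-9,0,8,0,0,0,1,-13.1,3,8,0,0,0,1,-13.1,27.5,8,0,0,0,1,-13.1,27.5,8,0,0,0,1,-13.1,27.5,8,0,0,0,1,-13.1,27.5,8,0,0,0,1,-13.1,27.5,8,0,0,0,1,-13.1,27.5,8,0,0,0,1,-13.1,27.5,8,0,0,0,1,-13.1,27.5,8,0,0,0,1,-13.1,27.5,8,0,0,0])

```text
time_s: 4.7
ee_pos: [0.4989, 0.0756, 0.1461]
eef_rot: [3.138, 0.001, 1.312]
force: [0.2, -0.1, -0.4]
grip_width: 0.0002
```

carry_out(commands=[1,0,0,-5,0,0,0,1,0,0,-9.9,0,0,0,1,0,0,-9.9,0,0,0,1,0,0,-9.9,0,0,0,1,0,-1,-9.9,0,0,0,1,0,-2,-9.9,0,0,0,1,0,-3,-9.9,0,0,0,1,0,-4,-9.9,0,0,0,1,0,-5,-9.9,0,0,0,1,0,-6,-9.9,0,0,0])

```text
time_s: 5.53
ee_pos: [0.4994, 0.0144, 0.0479]
eef_rot: [3.137, 0.001, 1.311]
force: [0.5, 0.5, 2.3]
grip_width: 0.0005
```

carry_out(commands=[1,0,-1.4,0,0,0,0,1,0,-2.9,0,0,0,0,1,0.4,-5.5,0,0,0,0,1,1,-8.1,0,0,0,0,1,2,-10.6,0,0,0,0,1,3.1,-13,0,0,0,0,1,4.5,-15.3,0,0,0,0,1,6.1,-17.4,0,0,0,0,1,7.9,-19.4,0,0,0,0,1,9.9,-21.1,0,0,0,0,1,12.1,-22.7,0,0,0,0,1,14.4,-24,0,0,0,0])

```text
time_s: 6.53
ee_pos: [0.6436, -0.2278, 0.0479]
eef_rot: [3.137, 0.001, 1.31]
force: [-0.5, 0.3, 0.8]
grip_width: 0.0002
```

```bash
cat > bar.py <<'E'
from h import *
np.set_printoptions(precision=4,suppress=True)
for c in ('top','side'):
    im,d=viewer.camera(c);cv2.imwrite(f'pics/{c}_{ctrl.get_obs()["time_s"]:.2f}.png',im)
    W=cloud(c,d)
    for r in nets.silhouettes(c,'bar')[:2]:
        p=W[r['region']&(d>0)];p=p[(p[:,2]>.06)&(p[:,2]<.09)]
        if len(p)<10: continue
        m=np.median(p,0); print(c,r['confidence'],r['extent'],np.percentile(p,[2,98],axis=0).ravel(),'ang',np.arctan2(.0115-m[1],.764-m[0]))
E
python3 bar.py; ls pics
```

```text
top 0.9 [309.4, 187.7, 363.8, 215.5] [ 0.6923 -0.1458  0.0699  0.7648  0.0062  0.0823] ang 1.1644251477840613
side 0.74 [351.3, 241.8, 398.1, 306.3] [ 0.6606 -0.2517  0.0671  0.7569  0.0127  0.0825] ang 1.1599047045585928
side 0.34 [246.4, 195.7, 274.4, 249.7] [0.5914 0.2227 0.0604 0.6207 0.2542 0.0885] ang -0.9507281201918386
side0.png
side_6.68.png
top0.png
top1.png
top_6.58.png
z0.png
z1.png
z2.png
```

carry_out(commands=[-1,-4,1.5,0,0,0,0,1,-8,3,4,0,0,-0.1,1,-12,6,8,0,0,-0.2,1,-16,9,12,0,0,-0.3,1,-19,12,16,0,0,-0.4,1,-19,16,18,0,0,-0.5,1,-19,20,20,0,0,-0.6,1,-19,24,20,0,0,-0.7,-1,-19,28,20,0,0,-0.8,-1,-19,32,20,0,0,-0.9,-1,-19,36,20,0,0,-1.0,-1,-19,40,20,0,0,-1.1])

```text
time_s: 7.73
ee_pos: [0.4531, 0.1132, 0.2446]
eef_rot: [3.138, -0.001, 0.213]
force: [0.5, -0.8, 0.4]
grip_width: 0.0239
```

```bash
cat > rel.py <<'E'
from h import *
from scipy.spatial.transform import Rotation as Ro
np.set_printoptions(precision=4,suppress=True)
def stickR(ang,lean):  # tool R: jaws along (cos,sin) , tool z = -stick axis, leaning 'lean' towards +y side
    x=np.array([np.cos(ang),np.sin(ang),0]); h=np.array([-np.sin(ang),np.cos(ang),0])
    s=h*np.sin(lean)+np.array([0,0,np.cos(lean)]); z=-s
    return np.column_stack([x,np.cross(z,x),z]), s
def rel(R,p):
    o=ctrl.get_obs(); R0=Ro.from_euler('xyz',o['eef_rot']).as_matrix()
    print('shift cm',(np.array(p)-o['ee_pos'])*100,'rotvec',Ro.from_matrix(R@R0.T).as_rotvec())
E
python3 - <<'E'
from rel import *
print(ctrl.get_obs()['ee_pos'],ctrl.get_obs()['qpos'])
R,s=stickR(.13,np.pi/6); g=np.array([.5927,.3036,.175])
t=g+.0188*R[:,2]; print(t); rel(R,t+.09*s); rel(R,t)
E
```

```text
[0.4531 0.1132 0.2446] [ 0.1686  0.069   1.6553 -0.0037  1.4159 -0.0435]
[0.5939 0.2943 0.1587]
shift cm [13.5031 22.5732 -0.7944] rotvec [-0.5126 -0.0875 -0.0811]
shift cm [14.0864 18.1112 -8.5886] rotvec [-0.5126 -0.0875 -0.0811]
```

carry_out(commands=[-1,0,4,4,-0.1,-0.02,-0.02,-1,0,8,4,-0.2,-0.03,-0.03,-1,0,12,4,-0.3,-0.05,-0.05,-1,0,16,4,-0.4,-0.07,-0.06,-1,0,20,4,-0.5,-0.088,-0.08,-1,3,22.6,4,-0.513,-0.088,-0.08,-1,7,22.6,3,-0.513,-0.088,-0.08,-1,11,22.6,2,-0.513,-0.088,-0.08,-1,13.5,22.6,0,-0.513,-0.088,-0.08,-1,13.5,22.6,-0.8,-0.513,-0.088,-0.08,-1,13.5,22.6,-0.8,-0.513,-0.088,-0.08,-1,13.5,22.6,-0.8,-0.513,-0.088,-0.08])

```text
time_s: 8.73
ee_pos: [0.5872, 0.3389, 0.237]
eef_rot: [2.617, 0.001, 0.131]
force: [-1.1, 1.1, 1.0]
grip_width: 0.0936
```

Run:
```python
from rel import *
print(ctrl.get_obs()['ee_pos'],ctrl.get_obs()['eef_rot'],ctrl.get_obs()['qpos'])
i=viewer.camera_info('wrist')
im,d=viewer.camera('wrist');W=cloud('wrist',d,i)
np.save('w.npy',W)
P=W.reshape(-1,3);P=P[d.reshape(-1)>0]
s=P[(P[:,2]>.115)&(P[:,2]<.215)&(abs(P[:,0]-.595)<.03)&(P[:,1]>.24)&(P[:,1]<.34)]
print(len(s))
for z in (.125,.145,.165,.185,.2):
    q=s[abs(s[:,2]-z)<.008]
    if len(q): print(z,np.median(q,0),np.percentile(q,2,axis=0),np.percentile(q,98,axis=0),len(q))
cv2.imwrite('pics/w1.png',im)
R,_=stickR(.13,np.pi/6); g=np.array([.5927,.3036,.175]);rel(R,g+.0188*R[:,2])
```

```text
[0.5872 0.3389 0.237 ] [2.6173 0.0006 0.1314] [ 0.6557  0.7761  0.7817 -0.4655  1.8362  0.4578]
1133
0.125 [0.5995 0.282  0.1251] [0.5923 0.277  0.1172] [0.6069 0.2867 0.1329] 80
0.145 [0.5978 0.2939 0.1448] [0.5903 0.2885 0.1373] [0.6049 0.2981 0.1527] 92
0.165 [0.5957 0.3049 0.1656] [0.5882 0.2997 0.1571] [0.6031 0.31   0.1727] 123
0.185 [0.5941 0.3165 0.1852] [0.5865 0.3117 0.1772] [0.6014 0.3213 0.1925] 154
0.2 [0.5937 0.3172 0.2005] [0.586  0.3098 0.1934] [0.6015 0.3229 0.2046] 618
shift cm [ 0.6685 -4.5038 -7.9662] rotvec [-0.0005  0.0013 -0.0018]
```

View pics/w1.png

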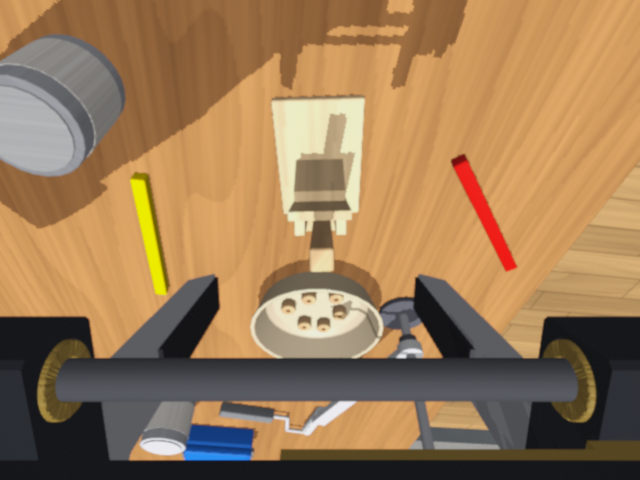

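The wrist view shows the stick end at pixel (322,260), midway between the fingertips at 215 and 420, so the alignment is good. The correction is about 2 mm.

carry_out(commands=[-1,0.4,-2.2,-3.8,0,0,0.02,-1,0.7,-3.5,-6,0,0,0.02,-1,0.9,-4.65,-7.97,0,0,0.02,1,0.9,-4.65,-7.97,0,0,0.02,1,0.9,-4.65,-7.97,0,0,0.02,1,0.9,-4.65,-7.97,0,0,0.02,1,0.9,-4.65,-7.97,0,0,0.02,1,0.9,-4.65,-7.97,0,0,0.02,1,0.9,-4.65,-7.97,0,0,0.02,1,0.9,-4.65,-7.97,0,0,0.02,1,0.9,-4.65,-7.97,0,0,0.02,1,0.9,-4.65,-7.97,0,0,0.02], force=35)

```text
time_s: 9.78
ee_pos: [0.5962, 0.2929, 0.1587]
eef_rot: [2.618, -0.001, 0.152]
force: [-0.1, 0.6, -0.7]
grip_width: 0.0374
```

carry_out(commands=[1,0,0,0,0,0,0,1,0,0,0,0,0,0,1,0,0,0,0,0,0,1,0,0,0,0,0,0,1,0,0,0,0,0,0,1,0,0,0,0,0,0])

```text
time_s: 10.28
ee_pos: [0.5962, 0.2929, 0.1586]
eef_rot: [2.618, -0.001, 0.152]
force: [0.2, 0.1, 0.2]
grip_width: 0.0157
```

carry_out(commands=[1,0.13,-0.86,0.5,0,0,0,1,0.26,-1.7,1.0,0,0,0,1,0.4,-2.6,1.5,0,0,0,1,0.55,-3.6,2.1,0,0,0,1,0.65,-4.3,2.5,0,0,0,1,0.7,-4.7,4,0,0,0,1,0.7,-4.7,6.5,0,0,0,1,0.7,-4.7,8,0,0,0,1,0.7,-4.7,8,0,0,0])

```text
time_s: 11.03
ee_pos: [0.6041, 0.246, 0.2435]
eef_rot: [2.621, -0.007, 0.152]
force: [1.2, -0.5, -0.3]
grip_width: 0.0154
```

Run:
```python
from rel import *
o=ctrl.get_obs();print(o['ee_pos'],o['eef_rot'],o['qpos'],o['grip_width'])
R0=Ro.from_euler('xyz',o['eef_rot']).as_matrix(); s=-R0[:,2]
pred=o['ee_pos']-s*(.165-.0188); print('pred tip (if 65mm above centre)',pred, 'axis',s)
for c in ('side','top'):
    im,d=viewer.camera(c);W=cloud(c,d);cv2.imwrite(f'pics/{c}_lift.png',im)
    P=W[d>0]; r=P-o['ee_pos']; a=r@s; perp=np.linalg.norm(r-np.outer(a,s),axis=1)
    m=(perp<.02)&(a<-.03)&(a>-.2); q=P[m]; print(c,m.sum(),'lowest along axis',np.percentile(a[m],[0,2]), np.median(r[m]-np.outer(a[m],s),axis=0))
    for lo in (-.15,-.12,-.09,-.06):
        k=q[(a[m]>lo)&(a[m]<lo+.03)]
        if len(k): v=k-o['ee_pos'];print(lo,len(k),np.median(v-np.outer(v@s,s),axis=0))
    print([ (x['confidence'],x['extent']) for x in nets.silhouettes(c,'stick')][:3])
```

```text
[0.6041 0.246  0.2435] [ 2.6205 -0.0074  0.1516] [ 0.5379  0.6394  0.9872 -0.4867  1.7042  0.369 ] 0.015446309455694947
pred tip (if 65mm above centre) [0.616  0.1742 0.1167] axis [-0.0815  0.4911  0.8673]
side 292 lowest along axis [-0.149  -0.1462] [-0.0025 -0.0056  0.0033]
-0.15 69 [-0.0031 -0.0044  0.0029]
-0.12 73 [-0.002  -0.0058  0.0035]
-0.09 75 [-0.0025 -0.0058  0.0033]
-0.06 75 [-0.0026 -0.0057  0.0034]
[(0.84, [256.3, 171.6, 284.0, 233.5]), (0.72, [212.6, 279.0, 252.4, 318.8]), (0.67, [174.3, 222.1, 236.9, 233.4])]
top 169 lowest along axis [-0.1527 -0.1517] [-0.0065 -0.003   0.0014]
-0.15 36 [-0.0073 -0.0026  0.0013]
-0.12 37 [-0.0064 -0.0033  0.0014]
-0.09 42 [-0.0049 -0.0036  0.0015]
-0.06 49 [-0.0073 -0.003   0.0015]
[(0.83, [232.3, 162.3, 280.0, 200.6]), (0.78, [247.0, 299.9, 307.5, 308.0]), (0.7, [214.9, 223.0, 263.9, 233.6])]
```

Run:
```python
from rel import *
R,s=stickR(.15,.66); c=np.array([.628,.0195,0])
for z in (.10,.019): rel(R,c+[0,0,z]+.149*s)
```

```text
shift cm [  1.1452 -13.5873  -1.966 ] rotvec [-0.1344 -0.0211 -0.002 ]
shift cm [  1.1452 -13.5873 -10.066 ] rotvec [-0.1344 -0.0211 -0.002 ]
```

carry_out(commands=[1,0.3,-3,0,-0.07,-0.01,0,1,0.6,-6,0,-0.134,-0.021,0,1,0.9,-9,-1,-0.134,-0.021,0,1,1.1,-12,-2,-0.134,-0.021,0,1,1.1,-13.6,-2,-0.134,-0.021,0,1,1.1,-13.6,-2,-0.134,-0.021,0,1,1.1,-13.6,-2,-0.134,-0.021,0])

```text
time_s: 11.82
ee_pos: [0.6136, 0.1092, 0.2167]
eef_rot: [2.482, 0.001, 0.151]
force: [0.7, 0.7, -0.2]
grip_width: 0.0156
```

Run:
```python
from rel import *
o=ctrl.get_obs();print(o['ee_pos'],o['eef_rot'],o['qpos'])
R,s=stickR(.15,.66); print('tip',o['ee_pos']-.149*s)
ims=[]
for c,b in (('side',(150,330,230,470)),('top',(130,310,200,440))):
    im,d=viewer.camera(c);ims.append(cv2.resize(im[b[0]:b[1],b[2]:b[3]],None,fx=2.5,fy=2.5,interpolation=cv2.INTER_CUBIC)[:, :600])
    W=cloud(c,d);P=W[d>0]
    r=P-o['ee_pos']; a=r@s; m=(np.linalg.norm(r-np.outer(a,s),axis=1)<.016)&(a<-.03)&(a>-.2); print(c,m.sum(),'end',np.percentile(a[m],[0,2]),P[m][a[m]<-.13].mean(0))
    near=np.hypot(P[:,0]-.628,P[:,1]-.0195)
    q=P[(near<.06)&(P[:,2]>.018)&(P[:,2]<.03)];print('bead-height pts',len(q))
cv2.imwrite('pics/z3.png',np.vstack([cv2.resize(x,(400,300)) for x in ims]))
```

```text
[0.6136 0.1092 0.2167] [2.4819 0.0013 0.1508] [ 0.3965  0.5544  1.2309 -0.6365  1.5492  0.3232]
tip [0.6273 0.0189 0.099 ]
side 321 end [-0.1495 -0.1461] [0.6251 0.0203 0.1099]
bead-height pts 211
top 153 end [-0.1463 -0.1447] [0.6228 0.0218 0.109 ]
bead-height pts 153
```

View pics/z3.png

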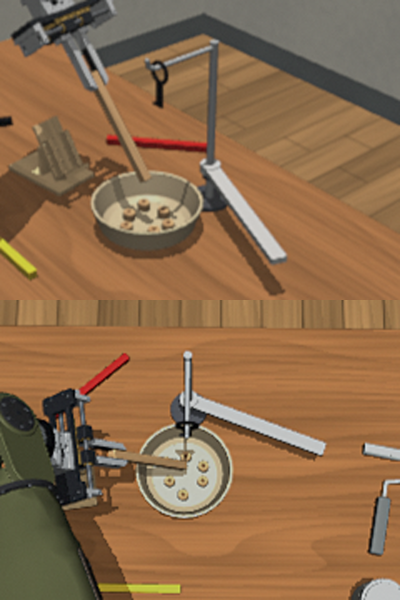

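The crop shows the stick tip over the bowl's middle (185,465), clear of the hook and key, and the bar well away. I'll lower it now.

carry_out(commands=[1,0.1,0.05,-2,0,0,0,1,0.1,0.05,-4,0,0,0,1,0.1,0.05,-5.5,0,0,0,1,0.1,0.05,-6.5,0,0,0,1,0.1,0.05,-7.3,0,0,0,1,0.1,0.05,-8,0,0,0,1,0.1,0.05,-8,0,0,0])

```text
time_s: 12.5
ee_pos: [0.6146, 0.1111, 0.136]
eef_rot: [2.482, 0.002, 0.153]
force: [0.2, 0.3, -0.5]
grip_width: 0.016
```

carry_out(commands=[1,1.2,0,0,0,0,0,1,2.4,0,0,0,0,0,1,3.2,0,0,0,0,0,1,3.1,-0.8,0,0,0,0,1,2.8,-1.6,0,0,0,0,1,2.25,-2.25,0,0,0,0,1,1.6,-2.8,0,0,0,0,1,0.8,-3.1,0,0,0,0,1,0,-3.2,0,0,0,0,1,-0.8,-3.1,0,0,0,0,1,-1.6,-2.8,0,0,0,0,1,-2.25,-2.25,0,0,0,0])

```text
time_s: 13.5
ee_pos: [0.5911, 0.0884, 0.1363]
eef_rot: [2.482, 0.001, 0.152]
force: [0.2, 0.2, -0.5]
grip_width: 0.0158
```

carry_out(commands=[1,-0.45,0.65,0,0,0,0,1,-0.75,1.45,0,0,0,0,1,-0.85,2.25,0,0,0,0,1,-0.75,3.05,0,0,0,0,1,-0.45,3.85,0,0,0,0,1,0.1,4.5,0,0,0,0,1,0.75,5.05,0,0,0,0,1,1.55,5.35,0,0,0,0,1,2.35,5.45,0,0,0,0,1,3.15,5.35,0,0,0,0,1,3.95,5.05,0,0,0,0,1,4.6,4.5,0,0,0,0])

```text
time_s: 14.5
ee_pos: [0.6369, 0.1333, 0.1358]
eef_rot: [2.482, 0.004, 0.151]
force: [-6.7, 0.5, 0.8]
grip_width: 0.0161
```

Run:
```python
from rel import *
o=ctrl.get_obs();print(o['ee_pos'],o['force'],o['grip_width'])
R,s=stickR(.15,.66); print('tip',o['ee_pos']-.149*s)
ims=[]
for c,b in (('side',(230,320,260,380)),('top',(190,280,250,370))):
    im,d=viewer.camera(c);ims.append(cv2.resize(im[b[0]:b[1],b[2]:b[3]],(560,420),interpolation=cv2.INTER_CUBIC)[60:360])
    W=cloud(c,d);P=W[d>0]
    r=P-o['ee_pos']; a=r@s; m=(np.linalg.norm(r-np.outer(a,s),axis=1)<.016)&(a<-.03)&(a>-.2); print(c,m.sum(),'end',np.percentile(a[m],[0,2]))
cv2.imwrite('pics/z4.png',np.vstack(ims))
```

```text
[0.6369 0.1333 0.1358] [-6.6659  0.4677  0.8009] 0.016067806448365033
tip [0.6506 0.043  0.018 ]
side 360 end [-0.1728 -0.1667]
top 219 end [-0.1804 -0.1739]
```

View pics/z4.png

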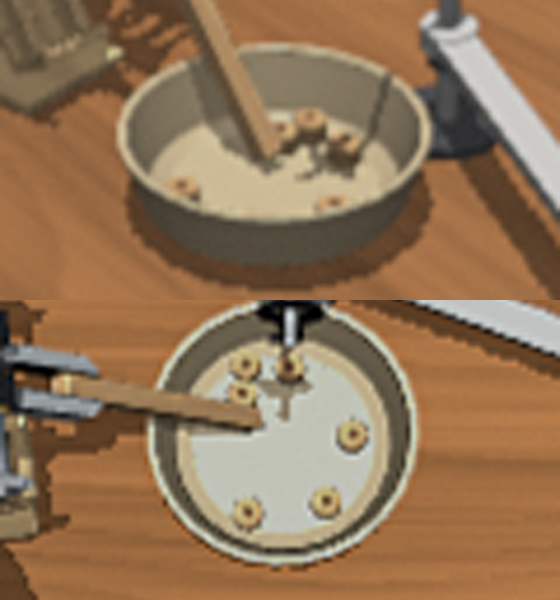

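The beads have been moved. Three are bunched at the far left (245,385)/(290,365) ahead of the tip, giving about 7 N. I'll go round inside them at a smaller radius.

carry_out(commands=[1,-0.8,-0.6,0,0,0,0,1,-0.8,-1.4,0,0,0,0,1,-0.8,-2.2,0,0,0,0,1,-1.2,-3.3,0,0,0,0,1,-1.8,-4.3,0,0,0,0,1,-2.2,-4.9,0,0,0,0,1,-2.8,-4.9,0,0,0,0,1,-3.6,-4.6,0,0,0,0,1,-4.3,-3.9,0,0,0,0,1,-4.7,-3.1,0,0,0,0,1,-4.9,-2.2,0,0,0,0,1,-4.7,-1.3,0,0,0,0])

```text
time_s: 15.6
ee_pos: [0.5899, 0.1209, 0.1359]
eef_rot: [2.482, 0.003, 0.151]
force: [0.7, 0.6, -0.9]
grip_width: 0.0157
```

carry_out(commands=[1,0.5,0.8,0,0,0,0,1,1.1,1.3,0,0,0,0,1,1.8,1.6,0,0,0,0,1,2.5,1.6,0,0,0,0,1,3.2,1.4,0,0,0,0,1,3.8,1.1,0,0,0,0,1,4.3,0.6,0,0,0,0,1,4.7,0,0,0,0,0,1,4.9,-0.8,0,0,0,0,1,4.8,-1.6,0,0,0,0,1,4.5,-2.4,0,0,0,0,1,4.0,-3.1,0,0,0,0])

```text
time_s: 16.6
ee_pos: [0.6296, 0.0887, 0.1359]
eef_rot: [2.482, 0.003, 0.151]
force: [0.1, -0.1, -1.3]
grip_width: 0.0152
```

carry_out(commands=[1,-0.6,-0.4,0,0,0,0,1,-1.4,-0.7,0,0,0,0,1,-2.2,-0.6,0,0,0,0,1,-2.9,-0.3,0,0,0,0,1,-3.5,0.3,0,0,0,0,1,-3.9,1.0,0,0,0,0,1,-4.1,1.8,0,0,0,0,1,-4.0,2.7,0,0,0,0,1,-3.6,3.5,0,0,0,0,1,-3.0,4.1,0,0,0,0,1,-2.2,4.6,0,0,0,0,1,-1.4,4.7,0,0,0,0])

```text
time_s: 17.6
ee_pos: [0.6163, 0.1372, 0.1357]
eef_rot: [2.482, 0.003, 0.152]
force: [0.3, 0.6, -0.2]
grip_width: 0.0159
```

Run:
```python
from rel import *
from scipy.optimize import least_squares
o=ctrl.get_obs();print(o['ee_pos'],o['force'],o['grip_width'])
R,s=stickR(.15,.66); print('tip',o['ee_pos']-.149*s)
ims=[]
for c,b in (('side',(230,320,260,380)),('top',(190,280,250,370))):
    im,d=viewer.camera(c);ims.append(cv2.resize(im[b[0]:b[1],b[2]:b[3]],(560,420),interpolation=cv2.INTER_CUBIC)[60:360])
    P=cloud(c,d)[d>0]; near=np.hypot(P[:,0]-.632,P[:,1]-.02)
    q=P[(near<.115)&(near>.075)&(P[:,2]>.048)&(P[:,2]<.062)]
    f=least_squares(lambda k:np.hypot(q[:,0]-k[0],q[:,1]-k[1])-k[2],[.632,.02,.093],loss='soft_l1',f_scale=.002);print(c,'bowl',f.x)
cv2.imwrite('pics/z5.png',np.vstack(ims))
```

```text
[0.6163 0.1372 0.1357] [ 0.2611  0.5643 -0.2073] 0.015937771371595816
tip [0.63   0.0469 0.018 ]
side bowl [0.6333 0.0178 0.0901]
top bowl [0.63   0.0214 0.0903]
```

View pics/z5.png

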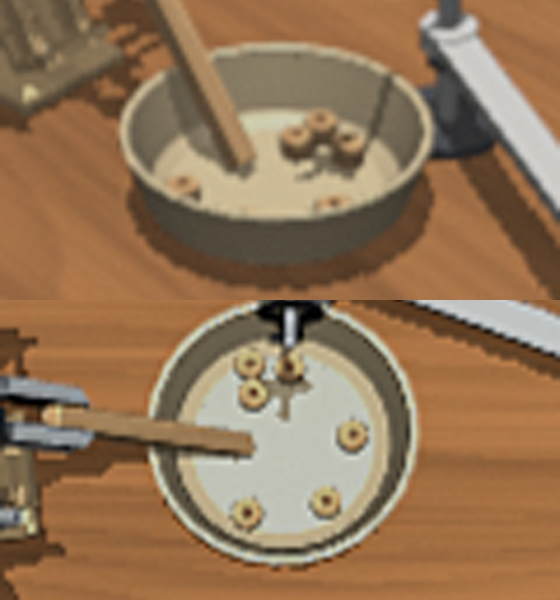

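The bowl has shifted only about 4 mm, and the beads stand well apart from their starting ring. I'll add one wider sweep the other way to move the near and right ones further.

carry_out(commands=[1,-0.9,0.6,0,0,0,0,1,-1.9,0.9,0,0,0,0,1,-2.7,0.3,0,0,0,0,1,-3.3,-0.5,0,0,0,0,1,-3.7,-1.4,0,0,0,0,1,-3.9,-2.3,0,0,0,0,1,-3.8,-3.3,0,0,0,0,1,-3.5,-4.3,0,0,0,0,1,-3.0,-5.1,0,0,0,0,1,-2.3,-5.8,0,0,0,0,1,-1.5,-6.3,0,0,0,0,1,-0.6,-6.4,0,0,0,0])

```text
time_s: 18.7
ee_pos: [0.6112, 0.0712, 0.1353]
eef_rot: [2.481, 0.004, 0.15]
force: [-0.2, 0.3, 0.2]
grip_width: 0.0155
```

```bash
cat > beads.py <<'E'
from rel import *
from scipy.optimize import least_squares
def beads(im,d,c,ctr=(.63,.0195)):
    # project bead-height points (wood colour) of one camera into a floor-plane map
    P=cloud(c,d); n=np.hypot(P[...,0]-ctr[0],P[...,1]-ctr[1])
    m=((n<.068)&(P[...,2]>.0175)&(P[...,2]<.032)&(d>0)).astype(np.uint8)
    k,l=cv2.connectedComponents(m,connectivity=4)
    return [(np.round(P[l==i].mean(0)[:2]-ctr,3).tolist(),int((l==i).sum())) for i in range(1,k) if (l==i).sum()>4]
if __name__=='__main__':
    o=ctrl.get_obs();print(o['ee_pos'],o['force'],o['grip_width'])
    R,s=stickR(.15,.66); print('tip',o['ee_pos']-.149*s)
    ims=[]
    for c,b in (('side',(230,320,260,380)),('top',(190,280,250,370))):
        im,d=viewer.camera(c);ims.append(cv2.resize(im[b[0]:b[1],b[2]:b[3]],(560,420),interpolation=cv2.INTER_CUBIC)[60:360])
        P=cloud(c,d)[d>0]; near=np.hypot(P[:,0]-.632,P[:,1]-.02)
        q=P[(near<.115)&(near>.075)&(P[:,2]>.048)&(P[:,2]<.062)]
        f=least_squares(lambda k:np.hypot(q[:,0]-k[0],q[:,1]-k[1])-k[2],[.632,.02,.093],loss='soft_l1',f_scale=.002);print(c,'bowl',f.x)
        print('now',beads(im,d,c))
        W=np.load(c+'0.npy')
        n=np.hypot(W[...,0]-.63,W[...,1]-.0195);m=((n<.068)&(W[...,2]>.0175)&(W[...,2]<.032)).astype(np.uint8)
        k,l=cv2.connectedComponents(m,connectivity=4)
        print('start',[(np.round(W[l==i].mean(0)[:2]-[.63,.0195],3).tolist(),int((l==i).sum())) for i in range(1,k) if (l==i).sum()>4])
    cv2.imwrite('pics/z6.png',np.vstack(ims))
E
python3 beads.py
```

```text
[0.6112 0.0712 0.1353] [-0.1968  0.2535  0.1652] 0.01548555408546369
tip [ 0.6248 -0.0191  0.0176]
side bowl [0.6336 0.0176 0.0902]
now [([0.049, 0.009], 91), ([0.001, -0.042], 41)]
start [([0.034, -0.006], 44), ([-0.018, 0.021], 21), ([0.014, -0.039], 41), ([-0.042, 0.0], 34), ([-0.014, -0.036], 25)]
top bowl [0.63   0.0214 0.0902]
now [([0.043, 0.025], 56), ([0.052, -0.002], 30), ([0.004, -0.046], 46), ([-0.031, -0.05], 33), ([-0.058, 0.007], 26)]
start [([0.019, 0.039], 35), ([0.011, -0.036], 31), ([-0.019, 0.031], 34), ([-0.018, -0.035], 31), ([-0.047, 0.009], 11)]
```

View pics/z6.png

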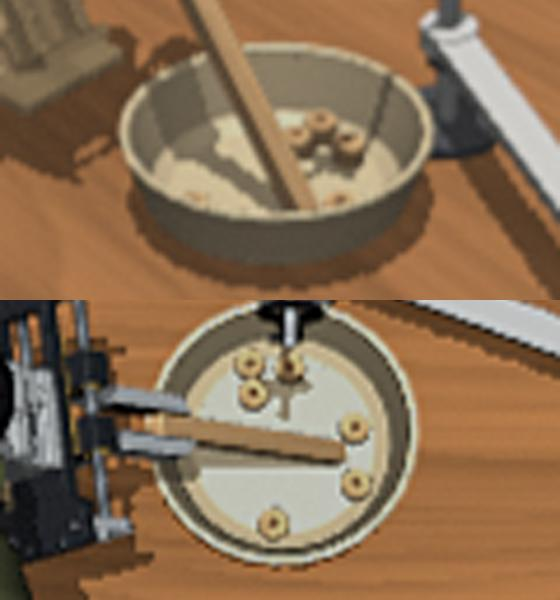

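The near bead at (273,522) and the right bead at (355,428) are only about 12–15 mm from their starts, so I'll push both on further.

carry_out(commands=[1,1.0,0,0,0,0,0,1,2.0,0.2,0,0,0,0,1,2.8,0.7,0,0,0,0,1,3.2,1.1,0,0,0,0,1,2.1,2.4,0,0,0,0,1,0.6,3.9,0,0,0,0,1,-0.7,5.4,0,0,0,0,1,-1.8,6.9,0,0,0,0,1,-2.4,6.6,0,0,0,0,1,-3.1,5.9,0,0,0,0,1,-3.5,5.1,0,0,0,0,1,-3.7,4.2,0,0,0,0])

```text
time_s: 19.8
ee_pos: [0.5745, 0.1132, 0.1354]
eef_rot: [2.481, 0.002, 0.151]
force: [5.3, 0.9, 0.9]
grip_width: 0.0154
```

carry_out(commands=[1,0.1,-0.9,0,0,0,0,1,0.4,-1.8,0,0,0,0,1,1.0,-2.6,0,0,0,0,1,1.8,-3.2,0,0,0,0,1,2.7,-3.5,0,0,0,0,1,3.7,-3.4,0,0,0,0,1,3.7,-3.4,0,0,0,0])

```text
time_s: 20.38
ee_pos: [0.613, 0.0786, 0.135]
eef_rot: [2.481, 0.002, 0.15]
force: [-0.7, -0.2, -0.5]
grip_width: 0.0157
```

```bash
python3 beads.py
```

```text
[0.613  0.0786 0.135 ] [-0.6799 -0.1933 -0.5023] 0.015703340359712555
tip [ 0.6266 -0.0117  0.0173]
side bowl [0.6332 0.0176 0.0903]
now [([0.05, 0.008], 104), ([-0.005, -0.03], 37), ([0.024, -0.05], 12)]
start [([0.034, -0.006], 44), ([-0.018, 0.021], 21), ([0.014, -0.039], 41), ([-0.042, 0.0], 34), ([-0.014, -0.036], 25)]
top bowl [0.6301 0.0211 0.0905]
now [([0.043, 0.025], 59), ([0.052, -0.002], 29), ([0.018, -0.053], 31), ([-0.009, -0.031], 14), ([-0.03, -0.05], 32), ([-0.059, -0.009], 27)]
start [([0.019, 0.039], 35), ([0.011, -0.036], 31), ([-0.019, 0.031], 34), ([-0.018, -0.035], 31), ([-0.047, 0.009], 11)]
```

View pics/z6.png

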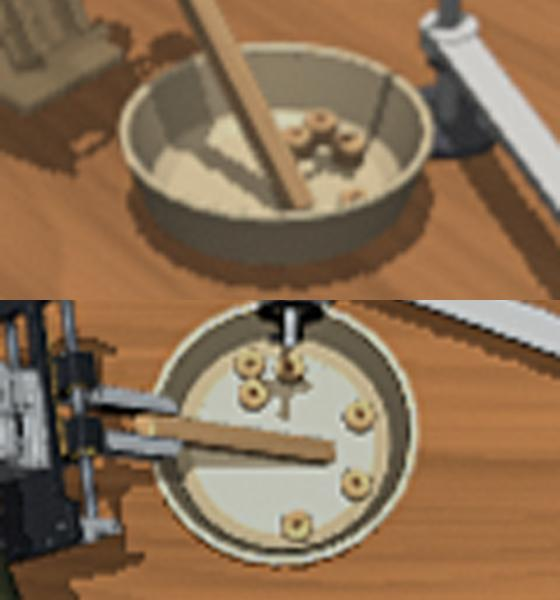

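All beads now measure about 16–20 mm or more from their starts. I'll do one more clockwise sweep for margin, then pass right and return to the centre.

carry_out(commands=[1,0.2,-0.8,0,0,0,0,1,-0.55,-0.9,0,0,0,0,1,-1.35,-0.6,0,0,0,0,1,-2.05,-0.1,0,0,0,0,1,-2.75,0.5,0,0,0,0,1,-3.25,1.3,0,0,0,0,1,-3.55,2.2,0,0,0,0,1,-3.65,3.1,0,0,0,0,1,-3.55,4.0,0,0,0,0,1,-3.25,4.9,0,0,0,0,1,-2.75,5.7,0,0,0,0,1,-2.05,6.3,0,0,0,0])

```text
time_s: 21.48
ee_pos: [0.5907, 0.1433, 0.1343]
eef_rot: [2.481, 0.005, 0.151]
force: [-0.4, 0.1, -1.7]
grip_width: 0.0157
```

carry_out(commands=[1,1.5,-1.7,0,0,0,0,1,2.5,-3.2,0,0,0,0,1,2.5,-4.7,0,0,0,0,1,2.5,-5.9,0,0,0,0,1,2.5,-5.9,0,0,0,0,1,2.5,-5.9,0,0,0,0,1,2.5,-4.7,0,0,0,0,1,2.5,-3.2,0,0,0,0,1,2.5,-3.2,0,0,0,0])

```text
time_s: 22.23
ee_pos: [0.6155, 0.1151, 0.1343]
eef_rot: [2.482, 0.004, 0.153]
force: [0.1, 0.1, -1.7]
grip_width: 0.0158
```

```bash
python3 beads.py
```

```text
[0.6155 0.1151 0.1343] [ 0.0762  0.0799 -1.6897] 0.01575077725253344
tip [0.6292 0.0247 0.0166]
side bowl [0.6335 0.0176 0.0904]
now [([0.049, 0.009], 103), ([-0.004, 0.005], 33), ([-0.05, 0.008], 8), ([0.023, -0.051], 11)]
start [([0.034, -0.006], 44), ([-0.018, 0.021], 21), ([0.014, -0.039], 41), ([-0.042, 0.0], 34), ([-0.014, -0.036], 25)]
top bowl [0.63   0.0214 0.0903]
now [([0.044, 0.024], 54), ([0.052, -0.002], 29), ([0.018, -0.053], 29), ([-0.006, 0.006], 18), ([-0.04, -0.044], 31), ([-0.059, 0.009], 30)]
start [([0.019, 0.039], 35), ([0.011, -0.036], 31), ([-0.019, 0.031], 34), ([-0.018, -0.035], 31), ([-0.047, 0.009], 11)]
```

carry_out(commands=[1,-0.4,-1.7,0.2,0,0,0,1,-0.6,-3.1,0.2,0,0,0,1,-0.5,-4.5,0.2,0,0,0,1,0.4,-4.7,0.2,0,0,0,1,1.3,-4.6,0.2,0,0,0,1,2.1,-4.2,0.2,0,0,0,1,2.8,-3.7,0.2,0,0,0,1,1.4,-3.1,0.2,0,0,0,1,0.2,-3.1,0.2,0,0,0,1,0.2,-3.1,0.2,0,0,0,1,0.2,-1.7,0.2,0,0,0,1,0.2,-0.5,0.2,0,0,0])

```text
time_s: 23.33
ee_pos: [0.6181, 0.1085, 0.1365]
eef_rot: [2.482, 0.004, 0.152]
force: [-0.3, 1.0, -0.2]
grip_width: 0.0155
```

```bash
python3 beads.py
```

```text
[0.6181 0.1085 0.1365] [-0.298   0.9673 -0.2472] 0.015504608962137017
tip [0.6318 0.0182 0.0187]
side bowl [0.6333 0.0178 0.0905]
now [([0.049, 0.01], 107), ([-0.0, 0.001], 32), ([0.037, -0.048], 20), ([-0.05, 0.008], 8)]
start [([0.034, -0.006], 44), ([-0.018, 0.021], 21), ([0.014, -0.039], 41), ([-0.042, 0.0], 34), ([-0.014, -0.036], 25)]
top bowl [0.6301 0.0213 0.0904]
now [([0.043, 0.024], 57), ([0.052, -0.002], 32), ([0.033, -0.048], 30), ([-0.002, 0.002], 14), ([-0.04, -0.043], 32), ([-0.059, 0.009], 28)]
start [([0.019, 0.039], 35), ([0.011, -0.036], 31), ([-0.019, 0.031], 34), ([-0.018, -0.035], 31), ([-0.047, 0.009], 11)]
```

carry_out(commands=[1,0,0,2.5,0,0,0,1,0,0,5.5,0,0,0,1,0,0,8.5,0,0,0,1,0,1.5,10,0,0,0,1,-0.4,4.5,10.7,0.04,0.006,0,1,-0.8,7.5,10.7,0.08,0.012,0,1,-1.2,10.5,10.7,0.136,0.02,0,1,-1.4,13.7,10.7,0.136,0.02,0,1,-1.4,13.7,10.7,0.136,0.02,0,1,-1.4,13.7,10.7,0.136,0.02,0,1,-1.4,13.7,10.7,0.136,0.02,0])

```text
time_s: 24.35
ee_pos: [0.6043, 0.2468, 0.2425]
eef_rot: [2.619, 0.004, 0.155]
force: [-0.0, 0.4, -0.7]
grip_width: 0.0156
```

Run:
```python
from rel import *
o=ctrl.get_obs();print(o['ee_pos'],o['eef_rot'],o['grip_width'])
R0=Ro.from_euler('xyz',o['eef_rot']).as_matrix(); s=-R0[:,2]
for c in ('side','top'):
    im,d=viewer.camera(c);P=cloud(c,d)[d>0]
    r=P-o['ee_pos']; a=r@s; off=r-np.outer(a,s); m=(np.linalg.norm(off,axis=1)<.03)&(a<-.03)&(a>-.2)
    print(c,m.sum(),'end',np.percentile(a[m],[0,2]))
    for lo in (-.15,-.12,-.09,-.06):
        k=m&(a>lo)&(a<lo+.03); print(lo,k.sum(),np.median(off[k],axis=0))
Rg=Ro.from_euler('xyz',[2.618,-.001,.152]).as_matrix(); g=np.array([.5962,.2929,.1586]); n=np.array([.13,-.856,.5])
rel(Rg,g+n*.05+[0,0,.03]);rel(Rg,g+n*.05); rel(Rg,g)
```

```text
[0.6043 0.2468 0.2425] [2.6185 0.0036 0.1551] 0.015636109284126818
side 291 end [-0.1488 -0.1464]
-0.15 70 [-0.0026 -0.006   0.0033]
-0.12 74 [-0.0023 -0.0047  0.0031]
-0.09 73 [-0.0018 -0.0061  0.0035]
-0.06 74 [-0.0026 -0.0062  0.0036]
top 160 end [-0.1498 -0.1476]
-0.15 38 [-0.0052 -0.0042  0.0022]
-0.12 35 [-0.0063 -0.0051  0.0027]
-0.09 42 [-0.0041 -0.0055  0.0027]
-0.06 45 [-0.0047 -0.0054  0.0029]
shift cm [-0.1657  0.3978 -2.9317] rotvec [-0.0001 -0.0043 -0.002 ]
shift cm [-0.1657  0.3978 -5.9317] rotvec [-0.0001 -0.0043 -0.002 ]
shift cm [-0.8157  4.6778 -8.4317] rotvec [-0.0001 -0.0043 -0.002 ]
```

The stick has not slipped in the grip, so I can lay it back by reversing the path.

carry_out(commands=[1,-0.15,0.4,-2,0,-0.004,-0.002,1,-0.15,0.4,-4,0,-0.004,-0.002,1,-0.15,0.4,-5.8,0,-0.004,-0.002,1,-0.15,0.4,-5.8,0,-0.004,-0.002,1,-0.3,1.3,-6.3,0,-0.004,-0.002,1,-0.45,2.2,-6.85,0,-0.004,-0.002,1,-0.6,3.1,-7.35,0,-0.004,-0.002,1,-0.7,3.9,-7.85,0,-0.004,-0.002,1,-0.8,4.4,-8.15,0,-0.004,-0.002,1,-0.82,4.7,-8.35,0,-0.004,-0.002,1,-0.82,4.7,-8.35,0,-0.004,-0.002])

```text
time_s: 25.37
ee_pos: [0.596, 0.2936, 0.1594]
eef_rot: [2.617, -0.001, 0.152]
force: [-0.4, -0.6, -0.5]
grip_width: 0.0157
```

Home, with no contact force. Next I open the fingers.

carry_out(commands=[0.5,0,0,0,0,0,0,0.3,0,0,0,0,0,0,0,0,0,0,0,0,0,-0.5,0,0,0,0,0,0,-1,0,0,0,0,0,0,-1,0,0,0,0,0,0,-1,0,0,0,0,0,0,-1,0,0,0,0,0,0])

```text
time_s: 26.03
ee_pos: [0.5961, 0.2935, 0.1594]
eef_rot: [2.617, -0.001, 0.152]
force: [0.0, -0.2, -0.7]
grip_width: 0.0659
```

carry_out(commands=[-1,-0.15,1,1.73,0,0,0,-1,-0.3,2,3.5,0,0,0,-1,-0.5,3.5,6,0,0,0,-1,-0.75,5,8.7,0,0,0,-1,-1,6.5,11.3,0,0,0,-1,-1.2,8,14,0,0,0,-1,-1.2,8,14,0,0,0,-1,-1.2,8,14,0,0,0])

```text
time_s: 26.7
ee_pos: [0.5841, 0.3743, 0.3001]
eef_rot: [2.619, -0.003, 0.153]
force: [0.3, -0.5, -0.4]
grip_width: 0.0941
```

```bash
python3 - <<'E'
from rel import *
o=ctrl.get_obs();print(o['ee_pos'],o['force'],o['grip_width'])
ims=[]
for c,b in (('side',(165,345,220,460)),('top',(155,335,190,430))):
    im,d=viewer.camera(c);ims.append(cv2.resize(im[b[0]:b[1],b[2]:b[3]],(400,300),interpolation=cv2.INTER_CUBIC))
    P=cloud(c,d)[d>0]
    s=P[(P[:,2]>.11)&(P[:,2]<.23)&(abs(P[:,0]-.6)<.03)&(P[:,1]>.24)&(P[:,1]<.36)]
    for z in (.14,.16,.18,.2):
        q=s[abs(s[:,2]-z)<.01]
        if len(q): print(c,z,np.median(q,0),len(q))
cv2.imwrite('pics/z7.png',np.vstack(ims))
E
python3 bar.py
```

```text
[0.5841 0.3743 0.3001] [ 0.3375 -0.461  -0.3738] 0.09410343214737403
side 0.14 [0.5969 0.2748 0.139 ] 55
side 0.16 [0.5931 0.2844 0.1599] 50
side 0.18 [0.5921 0.2951 0.1788] 53
side 0.2 [0.592  0.3053 0.1983] 44
top 0.14 [0.5929 0.2745 0.1424] 30
top 0.16 [0.5929 0.2866 0.1587] 34
top 0.18 [0.5888 0.2985 0.1779] 34
top 0.2 [0.5894 0.3103 0.1988] 45
top 0.65 [307.8, 185.1, 393.6, 225.3] [ 0.6607 -0.2423  0.0673  0.7642  0.0226  0.0821] ang 1.192166712442008
side 0.66 [352.9, 245.7, 401.3, 306.5] [ 0.6607 -0.2493  0.0678  0.7658  0.0114  0.0825] ang 1.2139589706249208
```

View pics/z7.png

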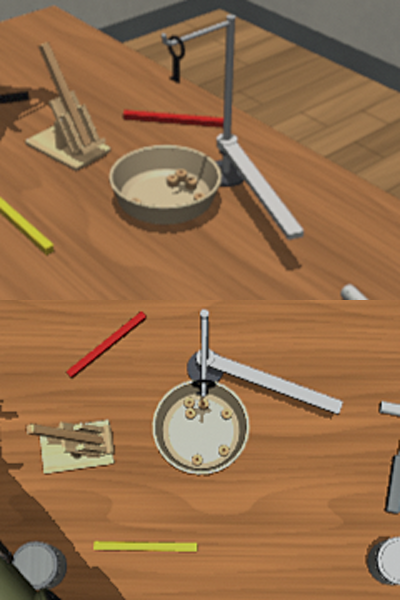

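The stick is back in its rest as at the start, all six beads are in the bowl, the bar is at about 1.2 rad, and the arm is clear. I'll hand it in.

```bash
python3 -c "
from station import ticket
print(ticket.hand_in())"
```

```text
the job is handed in; nothing more can be done
None
```

The job is handed in at about 27 s of the 72 s allowed; no verdict is reported. I swung the drip bar to the right, stirred the beads with the wooden stick in both directions at different radii, and laid the stick back in its rest.

**Last checks**
- **Bar:** it stands at about 1.2 rad, against the 0.95 rad needed.
- **Stick:** within a few mm of its starting position in the rest, at about the same lean.
- **Bowl and beads:** the bowl shifted about 4 mm. All six beads are in it.
- **Arm:** withdrawn, gripper open, touching nothing.
- **Bystanders:** the hook and key show no sign of contact and nothing went near the other things. I did not re-measure the tins, case or roller.

**What went wrong or stayed uncertain**
- **First bar push:** the fingers passed over the bar without moving it, so I pushed again about 10 mm lower, and that worked.
- **Bowl force:** one pass squeezed bunched beads against the wall at about 7 N, which is probably what moved the bowl. I went round inside them after that.
- **Bead movement:** four beads ended clearly over 15 mm from their starts, at about 20–25 mm or more. The far and near beads are only about 14–16 mm away, within measuring error of the limit.

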